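# Put the spotting station back together

## Task

The spotting station has been rinsed; put it back together. Seat the blue drip tray in its stand first, then lay the dark steel drain grid on the tray so that it drops into place, then lay the green soap bar flat in the middle of the grid, lengthwise; also press the middle of the spotting brush's handle down into the spring clip until the handle is fully home under the jaws (before, between or after the others). Leave the spray can, the tape measure and the chalk where they are.

Things in the scene. Friction and masses are not known exactly. Their poses are not given: they have to be found in the camera images.
- tray: Blue open drip tray, loose, right way up: 64 (x) x 112 (y, long way) x 28 mm high, walls 3 mm, inside the rim 58 x 106 mm. Lowest 10 mm: inset foot 56 x 104 mm; above it, z = 10 to 28 mm, straight outer walls to grip across x. Origin: centre of the underside, z up. Half-turn symmetric.
- grid: Dark steel drain grid, loose, right way up: 66 x 112 (y, long way) x 14 mm. Lowest 6 mm: inset ring 52 x 100 mm that drops inside the tray's rim (3 mm play). z = 6 to 14 mm: frame, to grip across x, which rests on the tray's rim (grid origin 22 mm above tray origin). Soap lies on the bars, z = 9 mm, inside the frame (58 mm across x). Origin: centre of the underside, z up. Half-turn symmetric.
- soap: Pale green worn soap bar with rounded edges, 42 (x) by 70 (y, its long way) by 22 mm high, loose, lying flat. Origin: centre of the underside; z up.
- brush: Spotting brush (like a small flat paintbrush), loose, lying flat: straight wooden handle 16 mm wide (x), 14 mm high, from y = -56 to +56 mm, then steel ferrule (26 mm wide) and dark bristles to y = +89 mm. Origin: underside of the middle of the handle, which belongs in the middle of the clip; z up. Either way round will do.
- stand: Stand for the tray, fixed: black plate 88 (x) x 136 (y, long way) x 5 mm with a rectangle of 8 mm round steel bar on it, top 13 mm above the table, clear inside 60 x 108 mm. The tray's foot goes inside the bars (2 mm play), long ways parallel, and rests on the plate, tray origin 5 mm above this origin. Origin: centre of the plate's underside, z up.
- clip: Fixed spring clip: wooden plate 62 (x) x 112 (y) mm; at y = -36 and +36 mm a saddle between two sprung prongs, 12 mm wide, 59 mm high, noses 11 mm apart at 42 mm height. Handle lies along y over the origin on both saddles, underside 24 mm above the origin; pushed (about 15 N) it spreads the jaws, which close over it. Between the prong pairs 60 mm are free for fingers. Origin: centre of underside.
- can: Tall spray can, 67 mm across, 205 mm high, standing behind the work; bystander. Origin: centre of the underside.
- tape_measure: Yellow round tape measure, case 56 mm across, 26 mm high, with a short tape end out; bystander. Origin: underside, centre of the whole outline (the case's centre lies at y = +22 mm).
- chalk: Flat piece of blue tailor's chalk, 37 x 47 x 9 mm; bystander. Origin: centre of the underside.
Not all that is in view belongs to the job. Of the things that look like the brush, take the one that is farthest to the robot's right at the start.

How it is judged:
On the way, in this order (a step that is already met when the one before it is completed fails the run):
1. the drip tray is seated in its stand (horizontal distance between tray and stand below 0.008 m and z of tray in the frame of stand between 0.002 and 0.008 m and angle between the y axis of tray and the y axis of stand, either way round below 0.12 rad), for 0.2 s.
2. the drain grid is seated on the tray, the tray still in its stand (all of step 1 and horizontal distance between grid and tray below 0.008 m and z of grid in the frame of tray between 0.019 and 0.025 m and angle between the y axis of grid and the y axis of tray, either way round below 0.12 rad), for 0.2 s.
3. the soap lies flat on the grid (all of step 2 and horizontal distance between soap and grid below 0.015 m and z of soap in the frame of grid between 0.006 and 0.012 m and angle between soap's own z axis and vertical below 0.12 rad), for 0.2 s.
At the end, for the whole second after the job is handed in: Tray seated in the stand and grid seated on the tray (each within 8 mm, 0.12 rad, 3 mm in height), soap flat in the grid (15 mm, 3 mm in height, tilt 0.12 rad), brush handle home in the clip (4 mm across, 14 mm along, 3 mm in height, 0.1 rad), all at rest (all of step 3 and x of brush in the frame of clip between -0.004 and 0.004 m and y of brush in the frame of clip between -0.014 and 0.014 m and z of brush in the frame of clip between 0.021 and 0.027 m and angle between the y axis of brush and the y axis of clip, either way round below 0.1 rad and linear speed of each of tray, grid, soap, brush below 0.02 m/s); the robot touches nothing.
It fails at once if the spray can is moved more than 30 mm (distance of can from where it was at the start of the episode above 0.03 m).
It fails at once if the tape measure is moved more than 30 mm (distance of tape_measure from where it was at the start of the episode above 0.03 m).
It fails at once if the chalk is moved more than 30 mm (distance of chalk from where it was at the start of the episode above 0.03 m).
It also fails if it takes over 96 s, if anything falls off the work surface, if the arm or the gripper's body presses on something with over 40 N, if the wrist force passes 120 N, or if a joint passes its speed limit or range.

## Robot

A 7-joint arm with a two-finger parallel gripper is mounted at the origin on a cart in front of the work surface, level with it; the furniture and walls round the work are solid. World frame = base frame: x ahead of the robot, y to its left, z up, the work surface at z = 0. Lengths are in m, angles in rad, forces in N, time in s.
With the tool pointing down it reaches from about 0.4 to 0.9 m from the base axis. Payload 5.5 kg.
Tool frame: the origin (TCP) lies midway between the tips of the shut fingers; the grasp point (between the pads) lies 19 mm behind it (manip.grip_depth is the distance from the TCP to the grasp point, in m); z points along the fingers, y is the line along which they close (so a half turn about z gives the same grasp; the last joint's range is limited). The gripper opens to 92 mm and grips with 3 to 60 N. Pads are 19 mm wide; open, the fingers measure 130 mm over their backs; the gripper's body (75 mm by 190 mm) begins 47 mm behind the grasp point.
Start: joints at [-1.082, 0.501, -0.427, 1.55, 0.221, 1.138, -0.21], TCP at [0.145, 0.634, 0.227] pointing down, gripper open.
Joint ranges: [-2.88, 2.88], [-0.31, 2.03], [-1.54, 1.56], [0.2, 2.42], [-1.41, 4.55], [0.19, 2.02], [-2.57, 2.57]. Speed limits (rad/s): [2.57, 2.57, 3.14, 3.14, 3.14, 3.14, 3.14].

## Interface

Orientations are given as a unit quaternion [x, y, z, w].
In Python, from bench import manip, effector, viewer gives the robot as it stands. Calls block until the motion is done:
- manip.move_pose(position, orientation): joint-space move of the TCP to a pose.
- manip.servo_line(position, ori=None, vel=0.15): straight line of the TCP; ori=None keeps the orientation; vel is the mean speed in m/s.
- manip.movej(angles): joint-space move.
- effector.open_jaws() and effector.close(f_grip=None): open the fingers fully, or close them until they stop; f_grip is the grip in N (None keeps the last).
- manip.sleep(seconds).
- manip.solve_ik(position, orientation): joint angles nearest the present ones, or None.
- viewer.get_image(name): name is "side" or "top" or "wrist"; returns the picture (400x640x3 uint8, red, green, blue); there is no depth.
- viewer.get_calibration(name): a dict with "vfov" (degrees; the focal length in pixels is half the picture's height over the tangent of half this angle, whatever the lens; pixels are square), "cx", "cy" (the principal point, pixels), "eye" and "attitude" of the camera in the world. Camera axes: x right, y down, z forward; pixel columns grow to the right and rows downward; lengths in m; the calibration is good to about 2 mm. A picture is of the moment at which its call begins: read the wrist's pose just before it. get_calibration takes no time and is no camera call; for the wrist camera it gives the pose at the moment of the call.
A pose or a line that the arm cannot do raises manip.PlanningError and nothing moves.
- manip.hand_in(): hands the job in; it is judged then, once.
Readings, each from a call of its own:
- manip.current_clock(): time.
- manip.current_q(): joint angles.
- manip.current_joint_velocities(): joint speeds.
- manip.current_tau(): joint torques, N m.
- manip.current_tool_pos(): TCP position.
- manip.current_tcp_rot(): TCP orientation.
- manip.current_force(): force on the tool from outside, world axes, zero at the start.
- manip.current_wrist_torque(): the same for the moment, N m.
- manip.current_finger_gap(): finger opening in m.
- manip.current_gripper_force(): force on a finger pad.
Only numpy, scipy, OpenCV 4.12 (cv2) and the standard library are available. Lean on these libraries where they do the work, as an engineer would, in place of code of your own. Each camera call takes 0.05 s, during which the arm holds its last target. There are 200 camera calls.

## Working session

There is one attempt and no reset: what is moved stays moved. The work goes in short steps, each a Python script; the robot and the scene stay as the last script left them, time stands still between calls to the robot, and variables do not carry over. Pictures are saved under pics/ and viewed, at most 14 in all, crops included, and the job is handed in when it is done.

```bash
mkdir -p pics; python3 - <<'E'
from bench import manip, effector, viewer
import cv2
for n in ("top","side"):
    cv2.imwrite(f"pics/{n}0.png",viewer.get_image(n)[:,:,::-1]); c=viewer.get_calibration(n); print(n,c)
print(viewer.get_calibration("wrist"),manip.current_tcp_rot(),manip.current_clock())
E
```

```text
top {'vfov': 55.61790116174246, 'cx': 320.5515708850996, 'cy': 199.21491589818146, 'eye': array([0.5523178 , 0.01002952, 1.1115575 ]), 'attitude': array([ 0.70693087, -0.70665243,  0.02603176, -0.01460945])}
side {'vfov': 52.2693510483081, 'cx': 315.41463759097877, 'cy': 208.59982663643729, 'eye': array([ 0.68256667, -0.85148371,  0.63184732]), 'attitude': array([ 0.88504864,  0.02780453, -0.01142026, -0.46452707])}
{'vfov': 62.973073385292444, 'cx': 319.58259057619864, 'cy': 197.9825814289153, 'eye': array([0.07751376, 0.64926639, 0.38353033]), 'attitude': array([0.7752696 , 0.61718123, 0.08282401, 0.1057571 ])} [ 1.12640042e-01  9.93635473e-01 -8.66206434e-04 -1.29153854e-04] 0.1
```

View pics/top0.png

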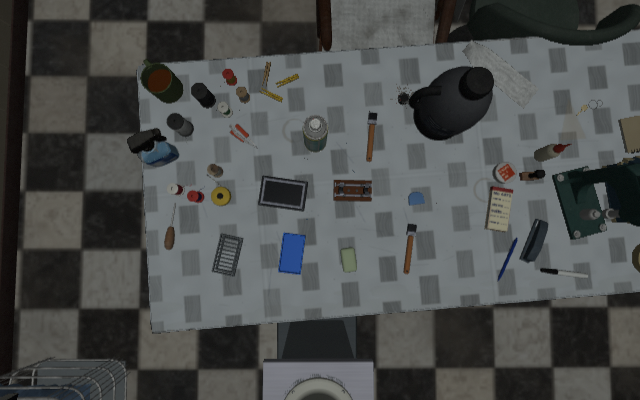

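View pics/side0.png

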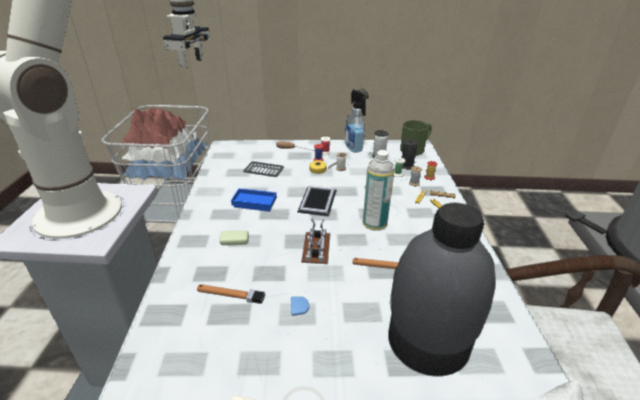

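The top view shows two brush-like things, one at (371,137) and one at (410,248). Image right is the robot's right (-y), so I take (410,248). The other items in the top view:
- **Tray:** blue, (292,253).
- **Grid:** (228,255).
- **Stand:** (283,193).
- **Clip:** (352,190).
- **Soap:** (348,260).
- **Bystanders:** chalk (416,198), tape measure (221,196) and can (315,132).

The side view agrees with this layout.

```bash
cat > h.py <<'E'
from bench import manip, effector, viewer
import cv2, numpy as np
from scipy.spatial.transform import Rotation as R
def px2w(c,uv,z):
    uv=np.atleast_2d(uv).astype(float); f=200/np.tan(np.radians(c["vfov"])/2)
    d=np.c_[(uv[:,0]-c["cx"])/f,(uv[:,1]-c["cy"])/f,np.ones(len(uv))]
    d=R.from_quat(c["attitude"]).apply(d); e=np.asarray(c["eye"])
    return e+d*((z-e[2])/d[:,2])[:,None]
def w2px(c,p):
    f=200/np.tan(np.radians(c["vfov"])/2)
    q=R.from_quat(c["attitude"]).inv().apply(np.atleast_2d(p)-c["eye"])
    return np.c_[c["cx"]+f*q[:,0]/q[:,2],c["cy"]+f*q[:,1]/q[:,2]]
def big(mask,near=None):
    cs=[k for k in cv2.findContours(mask.astype(np.uint8),cv2.RETR_EXTERNAL,cv2.CHAIN_APPROX_NONE)[0] if cv2.contourArea(k)>40]
    return max(cs,key=cv2.contourArea) if near is None else min(cs,key=lambda k:np.hypot(*(k[:,0].mean(0)-near)))
def rect(c,k,z):
    """min-area rectangle of contour on plane z: centre, long, short, yaw of long axis"""
    p=px2w(c,k[:,0],z)[:,:2].astype(np.float32)*1000
    (x,y),(w,h),a=cv2.minAreaRect(p)
    if w<h: w,h,a=h,w,a+90
    return np.round([x,y,w,h],1),round((a+90)%180-90,1)
def quat(yaw):
    """tool down, closing line (tool y) at world angle yaw"""
    y=np.array([np.cos(yaw),np.sin(yaw),0]); z=np.array([0,0,-1.]); x=np.cross(y,z)
    return R.from_matrix(np.c_[x,y,z]).as_quat()
E
python3 - <<'E'
from h import *
im=cv2.imread("pics/top0.png"); c=viewer.get_calibration("top"); hsv=cv2.cvtColor(im,cv2.COLOR_BGR2HSV); H,S,V=cv2.split(hsv)
near=dict(tray=((292,253),(H>105)&(H<125)&(S>150),.028),grid=((228,255),(V<100),.014),soap=((348,260),(H>25)&(H<50)&(S>50),.018),
 brushh=((408,256),(H<20)&(S>120),.014),brushh2=((370,145),(H<20)&(S>120),.014),stand=((283,193),V<60,.009),clip=((352,190),(H<20)&(S>80),.01),chalk=((416,198),(H>95)&(H<120)&(S>90),.009),tape=((221,196),(H>18)&(H<32)&(S>150),.026))
for n,(p,m,z) in near.items():
    try:k=big(m,p); print(n,k[:,0].mean(0).round(),*rect(c,k,z))
    except Exception as e: print(n,e)
cr=im[165:285,200:440]; cv2.imwrite("pics/topcrop.png",cv2.resize(cr,None,fx=3.3,fy=3.3,interpolation=cv2.INTER_CUBIC))
for p in [(.55,.1,.3),(.47,-.1,.3),(.47,.15,.3)]:
    for y in (0,1.57): print(p,y,manip.solve_ik(p,quat(y)))
E
```

```text
tray [291. 253.] [462.   74.9 109.5  63.1] -7.3
grid [229. 260.] [441.8 259.8 199.8  84. ] -2.4
soap [160.  81.] [962.5 461.1 150.2  88.4] 53.2
brushh [408. 254.] [ 457.4 -260.5  104.8   13.7] -8.0
brushh2 [370. 142.] [ 783.5 -153.   107.3   13.7] -4.8
stand [283. 193.] [634.  102.4 135.3  88. ] 82.2
clip [353. 190.] [ 644.2 -102.5   58.5   20.5] -89.9
chalk [416. 199.] [ 620.3 -286.1   44.5   33.9] -81.9
tape [221. 196.] [625.2 277.   51.5  48.7] -89.9
(0.55, 0.1, 0.3) 0 [-0.3052528   0.24067593  0.09263539  1.71018504 -0.02373514  1.19182129
 -0.20649015]
(0.55, 0.1, 0.3) 1.57 [-0.13326905  0.24476829 -0.11343243  1.7042033   0.02949973  1.1942814
  1.31580265]
(0.47, -0.1, 0.3) 0 [-0.18899935  0.09109253  0.36778662  1.8939669  -0.03563902  1.16282601
  0.19154022]
(0.47, -0.1, 0.3) 1.57 [-0.18942954  0.09109673  0.36825049  1.89397936 -0.03568359  1.16282535
  1.76159006]
(0.47, 0.15, 0.3) 0 [-0.39483804  0.11774696  0.03430653  1.85706693 -0.00438206  1.16685088
 -0.35904649]
(0.47, 0.15, 0.3) 1.57 [-0.21552415  0.12358605 -0.16145681  1.85136523  0.02153939  1.16831633
  1.18579132]
```

View pics/topcrop.png

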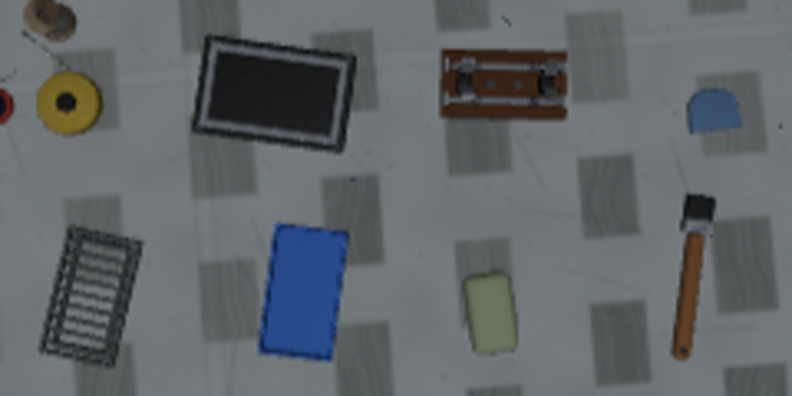

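The crop confirms the layout and the brush choice: handle at about (688,295) in the crop, bristles pointing up. Measured sizes match the given ones: tray 110x63, stand 135x88, handle 105x14 mm. Next I take wrist close views.

```bash
python3 - <<'E'
from h import *
import pickle
for i,p in enumerate([(.55,.14,.25),(.55,-.16,.25)]):
    manip.move_pose(p,quat(np.pi/2)); manip.sleep(.2)
    c=viewer.get_calibration("wrist"); im=viewer.get_image("wrist")[:,:,::-1]
    cv2.imwrite(f"pics/w{i}.png",im); pickle.dump(c,open(f"pics/w{i}.pkl","wb"))
    print(c["eye"],R.from_quat(c["attitude"]).as_matrix().round(3).tolist(),manip.current_clock())
E
```

```text
[0.4800287  0.14078494 0.4076907 ] [[-0.001, 0.964, 0.266], [1.0, 0.001, 0.0], [-0.0, 0.266, -0.964]] 2.625
[ 0.48070026 -0.15828121  0.40773579] [[-0.002, 0.964, 0.266], [1.0, 0.002, 0.001], [0.0, 0.266, -0.964]] 4.025
```

View pics/w0.png

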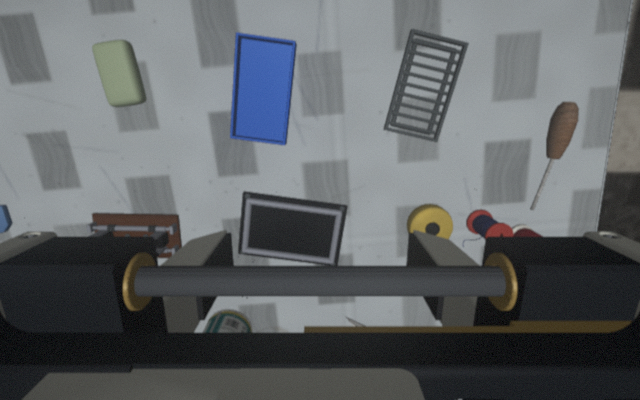

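View pics/w1.png

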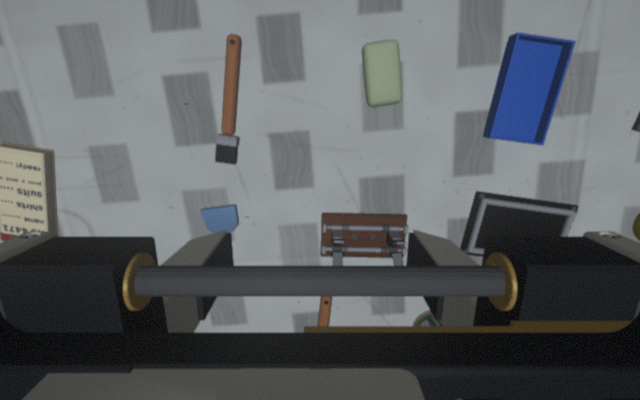

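w0 shows the tray (265,88), grid (428,85), stand (292,228) and soap (120,72). w1 shows the brush (230,95), the soap (381,72) and the clip plate (364,235), with its prongs partly hidden by the gripper.

```bash
cat > meas.py <<'E'
from h import *
def measure(im,c,guess):
    """guess: name->(xy,z_top,(long,short))"""
    H,S,V=cv2.split(cv2.cvtColor(im,cv2.COLOR_BGR2HSV)); H=H.astype(int)
    M=dict(tray=(H>105)&(H<128)&(S>130),grid=V<100,stand=V<75,soap=(H>25)&(H<55)&(S>45)&(V>60),brush=(H<20)&(S>110),clip=(H<20)&(S>90))
    for n,(xy,z,sz) in guess.items():
        u=w2px(c,[*xy,z])[0]
        l=w2px(c,[[xy[0]+a*.085,xy[1]+b*.085,z] for a in(-1,1) for b in(-1,1)])
        m=np.zeros(V.shape,np.uint8); (x0,y0),(x1,y1)=np.clip(l.min(0),0,639).astype(int),np.clip(l.max(0),0,639).astype(int)
        m[y0:y1,x0:x1]=M[n][y0:y1,x0:x1]
        m=cv2.morphologyEx(m,cv2.MORPH_CLOSE,np.ones((3,3)))
        try:
            k=big(m); print(n,u.round(),*rect(c,k,z),"expect",sz)
        except Exception as e: print(n,"none",e)
E
python3 - <<'E'
from meas import *
import pickle
g=dict(tray=((.462,.075),.028,(112,64)),grid=((.455,.235),.014,(112,66)),stand=((.634,.102),.005,(136,88)),soap=((.44,-.07),.012,(70,42)),brush=((.457,-.26),.008,(112,16)),clip=((.644,-.1),.008,(112,62)))
for i in (0,1):
    print(i); measure(cv2.imread(f"pics/w{i}.png"),pickle.load(open(f"pics/w{i}.pkl","rb")),g)
E
```

```text
0
tray [260.  91.] [462.1  76.4 110.3  63.4] -7.5 expect (112, 64)
grid [402.  85.] [457.2 260.  111.5  66.6] -12.6 expect (112, 66)
stand [290. 229.] [637.  102.8 109.4  60.3] 82.0 expect (136, 88)
soap none max() iterable argument is empty
brush none max() iterable argument is empty
clip [136. 237.] [619.6 -97.5 105.7  12.9] 88.7 expect (112, 62)
1
tray [530.  91.] [461.7  71.7 110.1  69.9] -7.3 expect (112, 64)
grid [664.  85.] [496.9 213.5  19.2   8. ] 14.7 expect (112, 66)
stand [517. 229.] [650.5 117.7 210.9 134.2] -89.9 expect (136, 88)
soap none max() iterable argument is empty
brush [232.  86.] [ 460.8 -262.9   97.5   10.8] -7.8 expect (112, 16)
clip [364. 237.] [646.3 -99.2  55.9  18.4] -89.9 expect (112, 62)
```

```bash
python3 - <<'E'
from meas import *
import pickle
for i,p in [(2,(.69,-.10,.28)),(3,(.68,.10,.28))]:
    manip.move_pose(p,quat(np.pi/2)); manip.sleep(.2)
    c=viewer.get_calibration("wrist"); im=np.ascontiguousarray(viewer.get_image("wrist")[:,:,::-1])
    cv2.imwrite(f"pics/w{i}.png",im); pickle.dump(c,open(f"pics/w{i}.pkl","wb"))
    measure(im,c,dict(stand=((.634,.102),.009,(136,88)),clip=((.644,-.1),.008,(112,62))))
    u=w2px(c,[.644,-.1,.03] if i==2 else [.635,.103,.01])[0].astype(int); print(c["eye"],u)
    cr=im[max(0,u[1]-75):u[1]+75,u[0]-100:u[0]+100]
    print("origin",u-[100,min(75,u[1])]); cv2.imwrite(f"pics/c{i}.png",cv2.resize(cr,None,fx=4,fy=4,interpolation=cv2.INTER_CUBIC))
w0=cv2.imread("pics/w0.png"); w1=cv2.imread("pics/w1.png")
print(cv2.cvtColor(w1,cv2.COLOR_BGR2HSV)[[60,72,85,60,100,120],[375,381,390,232,230,228]],manip.current_clock())
E
```

```text
stand [479. 120.] [635.1 103.8 107.9  60.3] 82.1 expect (136, 88)
clip [321. 128.] [ 644.2 -100.5   58.    20.2] 89.9 expect (112, 62)
[ 0.61926531 -0.10114988  0.43787337] [320 128]
origin [220  53]
stand [324. 127.] [634.9 103.4 132.9  85.6] 82.0 expect (136, 88)
clip [168. 135.] [619.3 -95.9 100.    8.7] 89.7 expect (112, 62)
[0.61067307 0.09739249 0.43771531] [324 127]
origin [224  52]
[[ 44  39 151]
 [ 44  42 147]
 [ 46  43 149]
 [ 13 116 121]
 [ 12 116 123]
 [ 13 117 116]] 6.0083
```

View pics/c2.png

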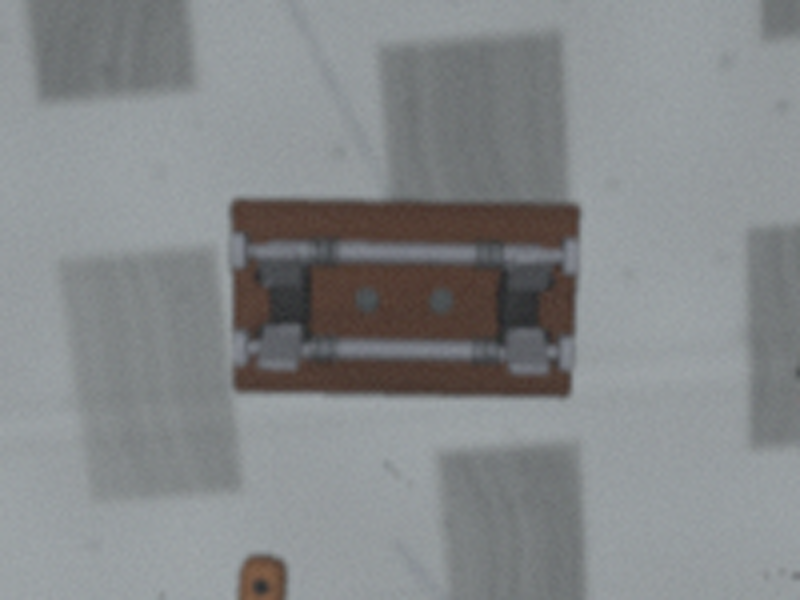

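View pics/c3.png

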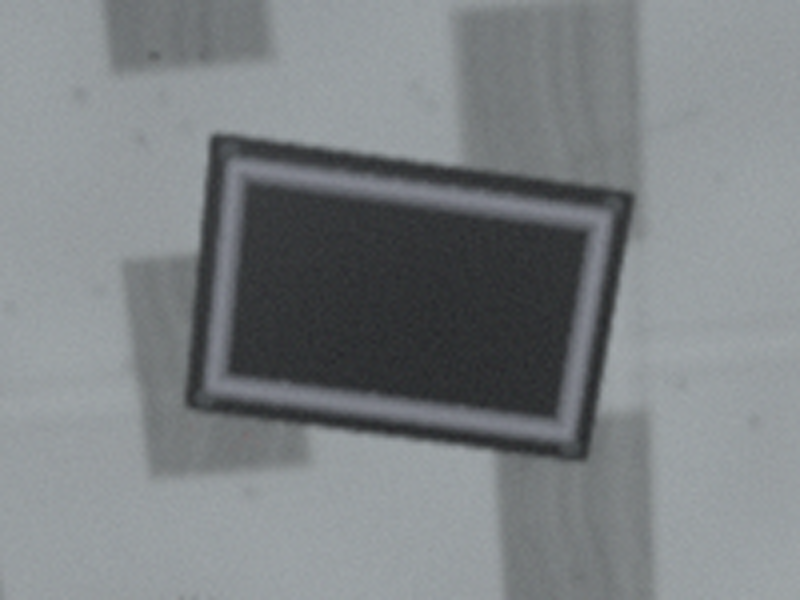

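```bash
sed -i 's/(S>45)&(V>60)/(S>28)\&(V>90)/; s/brush=(H<20)&(S>110)/brush=(H<20)\&(S>85)/' meas.py
cat >> h.py <<'E'
def pick(xy,yaw,ztcp,lift=.12,f=30,app=.09):
    q=quat(np.radians(yaw)); effector.open_jaws()
    manip.move_pose([*xy,ztcp+app],q); manip.servo_line([*xy,ztcp],vel=.15)
    effector.close(f_grip=f); print("gap",manip.current_finger_gap(),"pad",manip.current_gripper_force())
    manip.servo_line([*xy,ztcp+lift],vel=.2); print("gap",manip.current_finger_gap(),"t",manip.current_clock())
def place(xy,yaw,ztcp,app=.08,up=.1,drop=.001):
    q=quat(np.radians(yaw)); manip.move_pose([*xy,ztcp+app],q)
    f0=np.array(manip.current_force())
    manip.servo_line([*xy,ztcp+.015],vel=.15); manip.servo_line([*xy,ztcp+drop],vel=.04)
    print("dF",(np.array(manip.current_force())-f0).round(1),np.round(manip.current_tool_pos(),4),"gap",manip.current_finger_gap())
    effector.open_jaws(); manip.servo_line([*xy,ztcp+up],vel=.2); print("t",manip.current_clock())
E
python3 - <<'E'
from meas import *
import pickle
L=lambda i:pickle.load(open(f"pics/w{i}.pkl","rb"))
for i in (0,1): measure(cv2.imread(f"pics/w{i}.png"),L(i),dict(soap=((.44,-.07),.012,(70,42)),brush=((.457,-.26),.008,(112,16))))
c=L(2); k=np.array([(232,200),(578,205),(570,396),(234,392)])/4+[220,53]
for z in (.006,.010): p=px2w(c,k,z)*1000; print(z,p[:,:2].round(1).tolist(),p.mean(0).round(1),np.linalg.norm(p-np.roll(p,1,0),axis=1).round(1))
print("rails mid", px2w(c,np.array([(402,300)])/4+[220,53],.03).round(4))
t=viewer.get_calibration("top"); print("can top",px2w(t,(316,124),.2))
pick((.462,.0757),82.5,.013)
E
```

```text
soap [134.  71.] [442.6 -89.4  68.1  40.5] 8.3 expect (70, 42)
brush none max() iterable argument is empty
soap [397.  71.] [442.9 -87.2  67.9  40.8] 8.2 expect (70, 42)
brush [232.  86.] [ 457.  -261.6  109.7   14.3] -8.0 expect (112, 16)
0.006 [[613.0, -154.4], [614.8, -44.5], [675.4, -45.1], [673.8, -155.9]] [ 644.3 -100.     6. ] [ 60.8 109.9  60.6 110.9]
0.01 [[613.1, -153.9], [614.8, -45.0], [674.9, -45.6], [673.3, -155.4]] [ 644. -100.   10.] [ 60.3 108.9  60.  109.9]
rails mid [[ 0.6428 -0.1005  0.03  ]]
can top [[0.78826849 0.00636942 0.2       ]]
gap 0.06368247162574503 pad 29.999587833881378
gap 0.06390728140565782 t 9.3833
```

```bash
python3 - <<'E'
from meas import *
place((.635,.1035),-8,.018,app=.06,up=.25)
manip.move_pose((.56,.10,.30),quat(np.pi/2)); manip.sleep(.1)
c=viewer.get_calibration("wrist"); im=np.ascontiguousarray(viewer.get_image("wrist")[:,:,::-1]); cv2.imwrite("pics/w4.png",im)
measure(im,c,dict(tray=((.635,.1035),.033,(112,64)),grid=((.457,.255),.014,(112,66))))
print(manip.current_clock())
E
```

```text
dF [-1.  -0.8 -0.7] [0.6349 0.1033 0.0189] gap 0.06360953544938326
t 13.65
tray [322. 217.] [634.6 105.8 112.1  65.9] 82.0 expect (112, 64)
grid [441.  81.] [457.2 259.4 111.9  67.5] -13.0 expect (112, 66)
15.2167
```

View pics/w4.png

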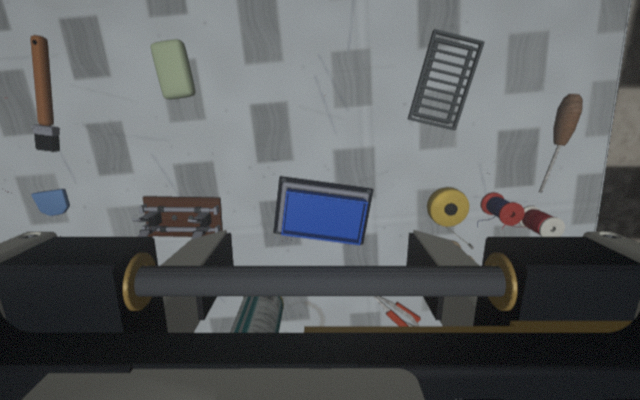

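w4 shows the tray in the stand at (323,215). Its margin looks wider on the left and upper sides, so I take a view from straight above.

```bash
python3 - <<'E'
from meas import *
manip.move_pose((.69,.10,.25),quat(np.pi/2)); manip.sleep(.1)
c=viewer.get_calibration("wrist"); im=np.ascontiguousarray(viewer.get_image("wrist")[:,:,::-1]); cv2.imwrite("pics/w5.png",im)
measure(im,c,dict(tray=((.635,.1035),.033,(112,64)),stand=((.635,.1035),.005,(136,88))))
u=w2px(c,[.635,.1035,.02])[0].astype(int); cr=im[max(0,u[1]-75):u[1]+75,u[0]-100:u[0]+100]
cv2.imwrite("pics/c5.png",cv2.resize(cr,None,fx=4,fy=4,interpolation=cv2.INTER_CUBIC)); print(c["eye"],manip.current_clock())
E
```

```text
tray [322. 122.] [636.9 105.6 111.6  62.8] 82.0 expect (112, 64)
stand [322. 121.] [635.2 103.5 134.   86.3] 82.1 expect (136, 88)
[0.61970758 0.10043321 0.40849333] 15.9833
```

View pics/c5.png

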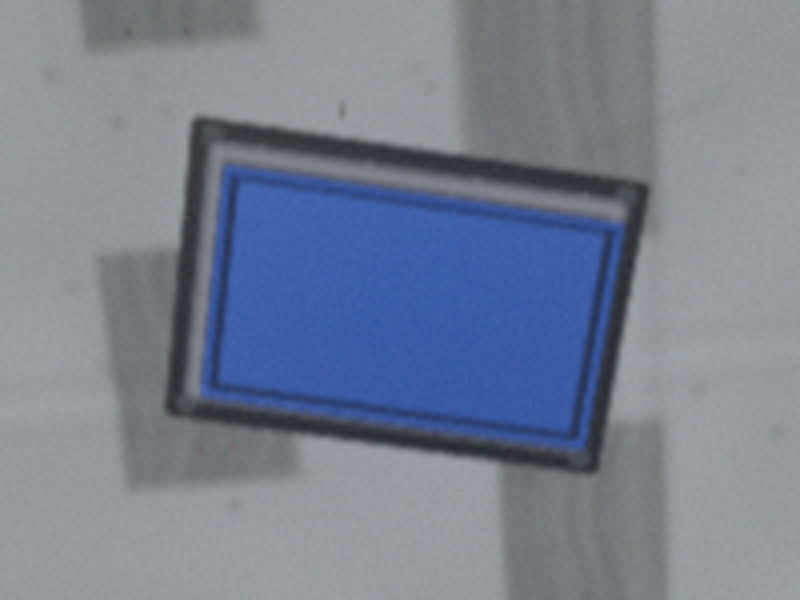

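The crop shows the tray level and parallel inside the bars. It sits about 2 mm off centre, which is within the play, and its outline matches z = 33 mm, so it is seated. Next is the grid.

```bash
python3 - <<'E'
from meas import *
pick((.4572,.2597),77.2,.0055)
place((.6362,.1052),-8,.0325,app=.06,up=.22)
manip.move_pose((.69,.10,.25),quat(np.pi/2)); manip.sleep(.1)
c=viewer.get_calibration("wrist"); im=np.ascontiguousarray(viewer.get_image("wrist")[:,:,::-1])
measure(im,c,dict(grid=((.636,.105),.041,(112,66)),tray=((.635,.1035),.033,(112,64)),stand=((.635,.1035),.005,(136,88))))
u=w2px(c,[.635,.1035,.02])[0].astype(int); cr=im[max(0,u[1]-75):u[1]+75,u[0]-100:u[0]+100]
cv2.imwrite("pics/c6.png",cv2.resize(cr,None,fx=4,fy=4,interpolation=cv2.INTER_CUBIC)); print(manip.current_clock())
E
```

```text
gap 0.06533345863705683 pad 30.0009423494339
gap 0.06545648462136891 t 19.4667
dF [ 0.  -0.   0.1] [0.6361 0.1051 0.0334] gap 0.06535292859150181
t 23.25
grid [324. 123.] [633.9 103.  123.8  80.5] 82.0 expect (112, 66)
tray [323. 122.] [638.6 113.   39.9   7.6] -8.0 expect (112, 64)
stand [322. 121.] [635.2 103.4 133.9  86.5] 82.0 expect (136, 88)
24.825
```

View pics/c6.png

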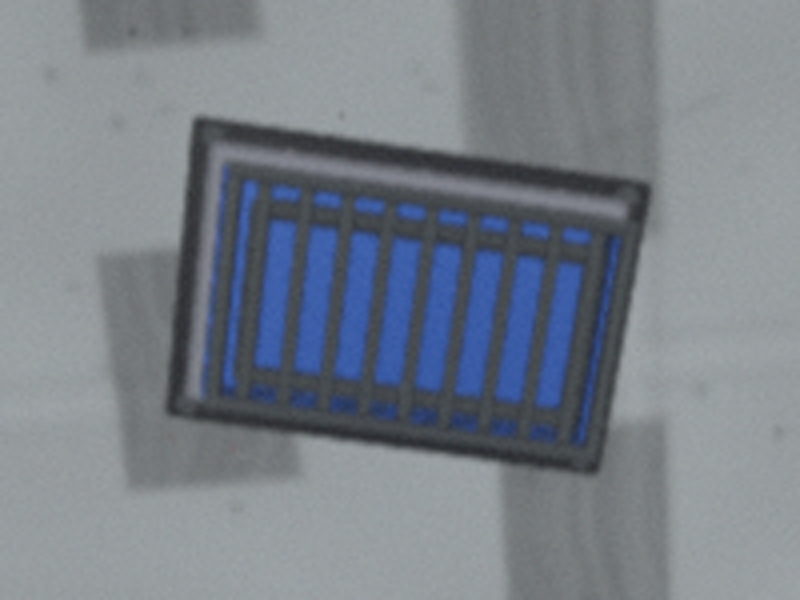

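The crop shows the grid parallel on the tray, within its play. It met no upward force with the ring already 5 mm below the rim, so it has dropped in. Next are the soap and then the brush.

```bash
python3 - <<'E'
from meas import *
pick((.4428,-.0877),98.2,.010)
place((.6365,.106),-8,.046,app=.06,up=.2)
manip.move_pose((.69,.10,.25),quat(np.pi/2)); manip.sleep(.1)
c=viewer.get_calibration("wrist"); im=np.ascontiguousarray(viewer.get_image("wrist")[:,:,::-1])
measure(im,c,dict(soap=((.636,.105),.048,(70,42))))
u=w2px(c,[.635,.1035,.02])[0].astype(int); cr=im[max(0,u[1]-75):u[1]+75,u[0]-100:u[0]+100]
cv2.imwrite("pics/c7.png",cv2.resize(cr,None,fx=4,fy=4,interpolation=cv2.INTER_CUBIC)); print(manip.current_clock())
a=np.radians(-8.0); 
pick((.457,-.2616),82,.004,f=60)
E
```

```text
gap 0.0401438715472991 pad 30.000204434618354
gap 0.03999141762994495 t 28.7083
dF [-0.7  0.8  0.6] [0.6364 0.106  0.0469] gap 0.0399164298323781
t 33.5333
soap [324. 123.] [638.1 107.   67.8  40.9] 82.2 expect (70, 42)
35.1083
gap 0.01541852230960466 pad 59.99989986419678
gap 0.015085289234691015 t 39.675
```

View pics/c7.png

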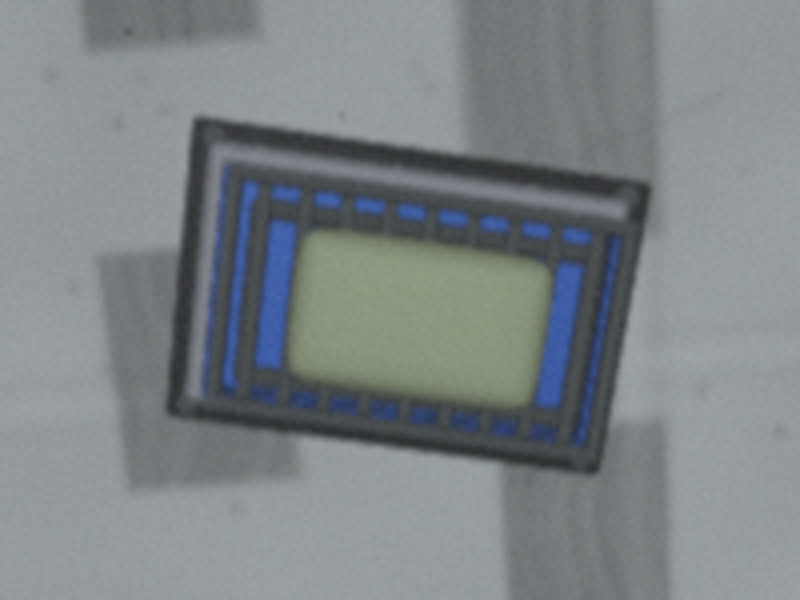

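The crop shows the soap flat in the middle of the grid, lengthwise, seen at (.638,.107). That is about +1.6 mm in x from the commanded position, and I allow for this bias at the clip. The brush is held, and I press it in next.

```bash
python3 - <<'E'
from meas import *
xy=(.6427,-.1005); q=quat(np.radians(-.9))
manip.move_pose([*xy,.12],q); f0=np.array(manip.current_force())
manip.servo_line([*xy,.056],vel=.12)
for z in np.arange(.052,.0265,-.003):
    manip.servo_line([*xy,z],vel=.03); f=np.array(manip.current_force())-f0
    print(z.round(4),np.round(manip.current_tool_pos(),4),f.round(1),round(manip.current_finger_gap(),4))
    if np.linalg.norm(f)>50: break
print(manip.current_clock())
E
```

```text
0.052 [ 0.6425 -0.1007  0.0524] [ 0.1 -0.   0.9] 0.0154
0.049 [ 0.6431 -0.1007  0.0494] [-1.  -0.5  4.9] 0.0155
0.046 [ 0.6432 -0.1008  0.0465] [-1.4 -0.8  5.5] 0.0151
0.043 [ 0.6428 -0.1006  0.043 ] [0.2 0.1 1.7] 0.0154
0.04 [ 0.6427 -0.1005  0.0397] [ 0.1 -0.4  1.4] 0.0151
0.037 [ 0.6426 -0.1004  0.0367] [ 0.7 -0.   2. ] 0.0152
0.034 [ 0.6425 -0.1004  0.0336] [0.9 0.7 0.6] 0.0149
0.031 [ 0.6419 -0.1003  0.0299] [ 2.2 -0.5 -3.9] 0.0157
0.028 [ 0.6428 -0.1004  0.028 ] [ 0.9 -0.3  1.5] 0.0154
44.1
```

```bash
python3 - <<'E'
from meas import *
xy=(.6427,-.1005); f0=np.array(manip.current_force())
for z in (.027,.026,.025):
    manip.servo_line([*xy,z],vel=.02); f=np.array(manip.current_force())-f0; print(z,np.round(manip.current_tool_pos(),4),f.round(1))
    if abs(f[2])>20: break
effector.open_jaws(); manip.servo_line([*xy,.25],vel=.2)
manip.move_pose((.69,-.10,.27),quat(np.pi/2)); manip.sleep(.1)
c=viewer.get_calibration("wrist"); im=np.ascontiguousarray(viewer.get_image("wrist")[:,:,::-1])
u=w2px(c,[.643,-.12,.03])[0].astype(int); o=[u[0]-130,max(0,u[1]-75)]; cr=im[o[1]:u[1]+75,o[0]:u[0]+130]
w=cv2.resize(cr,None,fx=3,fy=3,interpolation=cv2.INTER_CUBIC)
s=viewer.get_image("side")[:,:,::-1]; u=w2px(viewer.get_calibration("side"),[.643,-.05,.03])[0].astype(int); print(u)
s=cv2.resize(s[u[1]-50:u[1]+50,u[0]-130:u[0]+130],None,fx=3,fy=3,interpolation=cv2.INTER_CUBIC)
cv2.imwrite("pics/c8.png",np.vstack([w[:300],s])); print(manip.current_clock())
E
```

```text
0.027 [ 0.6428 -0.1004  0.028 ] [-2.8  0.9  6.8]
0.026 [ 0.6429 -0.1003  0.0279] [-5.   1.8 13.5]
0.025 [ 0.6429 -0.1003  0.0279] [-8.2  1.4 20.3]
[317 224]
48.9
```

View pics/c8.png

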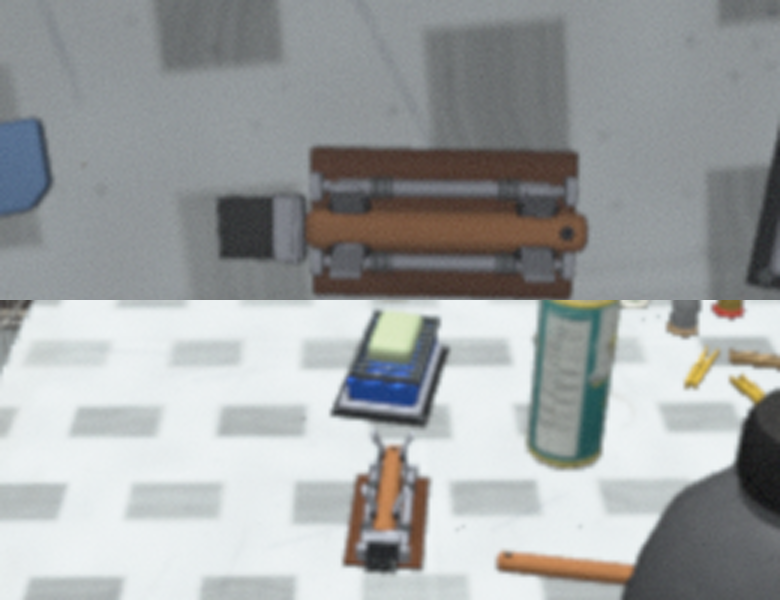

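The views show the handle lying between both prong pairs, centred to about 1 mm. It met a hard stop at the expected height (underside 24 mm). The tray, grid and soap stack is intact.

```bash
python3 -c "
from bench import manip
print(manip.hand_in())"
```

```text
the job is handed in; nothing more can be done
None
```

I handed the job in at about 49 s of the 96 s allowed: tray, grid and soap are seated in order and the brush handle is home in the clip; hand-in returned no verdict, so this rests on my pictures and force readings.

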